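Square the vee block up to the fence

ROBOT

A 6-joint arm with a two-finger parallel gripper is mounted at the origin on the work surface. World frame = base frame: x ahead of the robot, y to its left, z up, the work surface at z = 0. Lengths are in mm, angles in rad, forces in N, time in s.
With the tool pointing down it reaches from about 350 to 1000 mm from the base axis. Payload 7.1 kg.
Tool frame: the origin (TCP) lies midway between the tips of the shut fingers; the grasp point (between the pads) lies arm.hold_point_z behind it (arm.hold_point_z is the distance from the TCP to the grasp point, in mm); x points along the fingers, y is the direction in which the jaws open and shut, and the axes are right-handed (so a half turn about x gives the same grasp; the last joint's range is limited). The gripper opens to 85 mm and grips with 20 to 120 N. Pads are 22 mm wide; open, the fingers measure 114 mm over their backs; the gripper's body (76 mm by 85 mm) begins 54 mm behind the grasp point. The pads swing forward as they close: fully open they stand 13 mm farther back than shut.
Start: joints at [1.102, 0.423, 1.63, -0, 1.089, -0.019], TCP at [271.708, 562.832, 231.319] pointing down, gripper open.
Joint ranges: [-3, 3], [-0.9, 2.11], [0.09, 2.58], [-1.31, 4.45], [0.11, 2.69], [-2.54, 2.54]. Speed limits (rad/s): [2.39, 2.39, 3.01, 3.14, 3.14, 3.14].

INTERFACE

Orientations are given as a unit quaternion [x, y, z, w].
In Python, from cell import status, read_camera, arm, find_in, outline_of, landmark_of gives the robot as it stands.
- The arm moves only by the tool step_arm, never from a script. Its argument "targets" is a list of rows, each a list of 4 numbers: the shift along the world's x, y, z in m, then the turn about the world's z in degrees. A call has 1 to 12 rows; each row shifts and turns the pose as measured when the row begins; what a row does not reach is not made up. A row lasts 1/10 s, in which the tool goes at most 50 mm and 8.59 degrees, less where a joint would pass 70% of its speed; a pose out of reach is approached as far as the arm can. A call is refused whole if a number of a shift passes 0.05 or a number of a turn 8.59, either way. A call with a gripper value outside its range is refused whole. "hand" is the closure, from -1 (fully open) to 1 (shut), set as the call begins (left out, the last holds). The fingers move at their own pace and stop on an object; "squeeze" is the grip in N (left out, the last holds). Time passes only in rows, so rows that do not move let the fingers close. It gives the time, the measured TCP pose, the force and the opening at its end, in the units of the state.
- status.sense(): the state, without advancing time (a new reading comes with each control period).
- read_camera(name): name is "scene" or "top"; returns a dict with "frame" (400x640x3 uint8, red, green, blue), "intrinsics" (3x3 intrinsics, pixels), "pose" (4x4, takes a point from camera to world coordinates). Camera axes: x right, y down, z forward; pixel columns grow to the right and rows downward; lengths in mm; the calibration is good to about 2 mm. A picture is of the moment at which its call begins. There is no depth.
- arm.finish_job(): hands the job in, once; it reports no verdict.
Trained networks look in a picture, given as the dict that the camera call returned (one of the last four; its "shot" number tells which), for a name from the list of things; names that differ only in an ending like _2 or _b are one class to them, and where a whole thing is asked for, a point or a joint stands for the part that bears it (a point fixed in the world has none). Each returns a list of dicts, best first, with "conf" (0 to 1); they miss things now and then, are a little off and sometimes report something else, mostly with a low value. They report only what shows in the picture. A call takes as long as a camera call. They do not tell look-alikes from the thing itself.
- find_in(name, picture): "bbox" ([centre column, centre row, width, height] in pixels, round what is visible of it).
- outline_of(name, picture): "region" (400x640 bool, what is visible of it) and "bbox" ([centre column, centre row, width, height] in pixels, round what is visible of it).
- landmark_of(name, picture): "point" ([column, row] in pixels: a listed point, or the origin of a listed thing).
The state is a dict: "clock": time; "joint_positions": joint angles; "dq": joint speeds; "joint_torque": joint torques, N m; "tool_pos": TCP position; "tcp_rot": TCP orientation; "force": force on the tool from outside, world axes, zero at the start; "moment": the same for the moment, N m; "width": opening from 0.0 (shut) to 1.0 (fully open).
Only numpy, scipy, OpenCV 4.12 (cv2) and the standard library are available. Lean on these libraries where they do the work, as an engineer would, in place of code of your own. Each camera call takes 0.05 s, during which the arm holds its last target.

TASK

Walk the heavy vee block round on the table top, pushing its corners in turn with the fingertips, until a long side faces the fence, and then push it home so that this long side lies flat against the fence over its whole length, not sticking out past either end. Get it roughly square before it reaches the fence, so that no corner strikes the fence askew. Only push it: do not lift or tip it, and leave the sockets, tools and other things around it where they are.

Things in the scene. Friction and masses are not known exactly. Their poses are not given: they have to be found in the camera images.
- vee_block: Bright aluminium vee block, loose, about 1 kg. 86 mm wide (own x), 124 long (own y), 40 high; a vee groove 36 wide, 18 deep runs along the top, parallel to own y. Origin: centre of the underside. Starts 40 to 90 degrees askew, its middle 125 to 155 mm before the fence. Slides at 5 to 15 N, stops with the push; pushed near an end of a long side it mainly turns. Either long side may face the fence.
- fence: Dark steel angle bar bolted down beyond the block, 340 mm long (own y), upright 32 high and 12 thick; place and angle vary. Origin: middle of its length, at table height, in the plane of its flat front face. Own x points away from the block, which stands at negative x of this frame; flush, the block's middle is at x = -43 mm.
- deep_socket: Bystander: a tall chrome socket, 30 mm across and 62 mm high, standing on end near the fence's +y end. Leave alone. Origin: centre of its underside.
- short_socket: Bystander: a short chrome socket, 36 mm across and 38 mm high, standing on end near the fence's -y end. Leave alone. Origin: centre of its underside.
- filter_cap: Bystander: a black round oil-filter cap, 82 mm across and 44 mm high, to the left of the work. Leave alone. Origin: centre of its underside.
- spray_can: Bystander: an upright spray can, 65 mm across and 200 mm high, far left. Leave alone. Origin: centre of its underside.
- spanner: Bystander: a steel spanner 190 mm long lying to the right of the work; origin near its middle. Leave alone.
- screwdriver: Bystander: a screwdriver 200 mm long lying far right; origin near its middle. Leave alone.
- bolt_cup: Bystander: a white plastic cup, 72 mm across the rim and 75 mm high, standing to the left. Leave alone. Origin: centre of its underside.
There are look-alikes about, which are no part of the job. Of the things shaped like the vee_block, the aluminium one is meant.

How it is judged:
By the outcome, as a careful person would: the job done as asked, in the order asked, and still so for the second after the job is handed in, with the robot touching nothing.
It also fails if it takes over 72 s, if anything falls off the work surface, if the arm or the gripper's body presses on something with over 40 N, if the wrist force passes 120 N, or if a joint passes its speed limit or range.

## Working session

There is one attempt and no reset: what is moved stays moved. The work goes in short steps, Python scripts to look and compute and a tool call to move; the robot and the scene stay as the last step left them, time stands still between calls to the robot, and variables do not carry over. Pictures are saved under pics/ and viewed, and the job is handed in when it is done.

Besides the shell and the picture viewer there is one more tool, called after ">>>" by a JSON object that holds its "fn" and its "kwargs", one argument or row to a line. step_arm: Moves the arm, as the interface text tells. Its arguments: {"type":"object","properties":{"targets":{"type":"array","items":{"type":"array","items":{"type":"number"}}},"hand":{"type":"number"},"squeeze":{"type":"number"}},"required":["targets"]}

```bash
ls; mkdir -p pics
python3 - <<'E'
from cell import status, read_camera, arm, find_in, outline_of, landmark_of
import cv2
print(status.sense())
for n in ("scene","top"):
    p=read_camera(n); cv2.imwrite(f"pics/{n}0.png",p["frame"][:,:,::-1]); print(n,p["intrinsics"],p["pose"].round(3) if hasattr(p["pose"],'round') else p["pose"])
    for o in ("vee_block","fence","deep_socket","short_socket"):
        print(o,[(d["bbox"],round(d["conf"],2)) for d in find_in(o,p)],[(d["point"],round(d["conf"],2)) for d in landmark_of(o,p)])
E
```

```text
pics
{'clock': 0.0, 'joint_positions': array([ 1.10200733e+00,  4.23834437e-01,  1.63071368e+00, -2.19399558e-05,
        1.08858996e+00, -1.89999254e-02]), 'dq': array([-2.45703155e-03, -1.80151793e-05, -1.51143276e-03,  4.64964615e-04,
       -5.54701329e-04,  1.48139594e-03]), 'joint_torque': array([ 2.85561466e-03, -5.57412422e+01, -2.81727701e+01,  2.37233862e-04,
        7.45272555e-03,  5.84751277e-06]), 'tool_pos': array([271.46512783, 562.34845739, 230.54038396]), 'tcp_rot': array([ 0.15715189,  0.68942603, -0.15821565,  0.68917548]), 'force': array([ 0.55397587, -0.10388593,  0.04352833]), 'moment': array([ 0.04376634,  0.01953932, -0.00873797]), 'width': 0.9983540672316814}
scene [[400.19119964   0.         318.49557199]
 [  0.         400.19119964 198.57233522]
 [  0.           0.           1.        ]] [[ 6.370000e-01  5.330000e-01 -5.580000e-01  1.165101e+03]
 [ 7.710000e-01 -4.550000e-01  4.460000e-01 -4.798240e+02]
 [-1.600000e-02 -7.140000e-01 -7.000000e-01  8.373110e+02]
 [ 0.000000e+00  0.000000e+00  0.000000e+00  1.000000e+00]]
vee_block [([318.5, 165.2, 47.7, 37.
[... 474 characters left out ...]
       1.        ]] [[ 1.500000e-02 -9.910000e-01  1.290000e-01  3.699280e+02]
 [-1.000000e+00 -1.700000e-02 -9.000000e-03  2.923500e+01]
 [ 1.200000e-02 -1.290000e-01 -9.920000e-01  1.488001e+03]
 [ 0.000000e+00  0.000000e+00  0.000000e+00  1.000000e+00]]
vee_block [([276.5, 260.9, 47.3, 41.1], 0.96), ([294.2, 194.8, 43.3, 46.5], 0.91), ([347.6, 255.2, 43.0, 29.9], 0.57)] [([279.6, 261.4], 0.91), ([347.6, 258.6], 0.88), ([294.4, 197.1], 0.58)]
fence [([300.4, 145.4, 112.7, 23.2], 0.61), ([464.1, 193.2, 52.9, 38.5], 0.49)] [([298.8, 154.7], 0.96)]
deep_socket [([223.7, 162.4, 13.6, 16.2], 0.67)] [([225.3, 163.3], 0.65)]
short_socket [([373.1, 172.4, 8.3, 8.9], 0.54)] [([372.3, 171.3], 0.56)]
```

View pics/scene0.png

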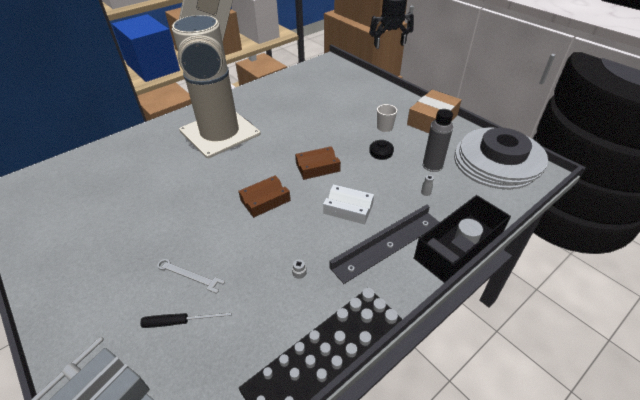

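View pics/top0.png

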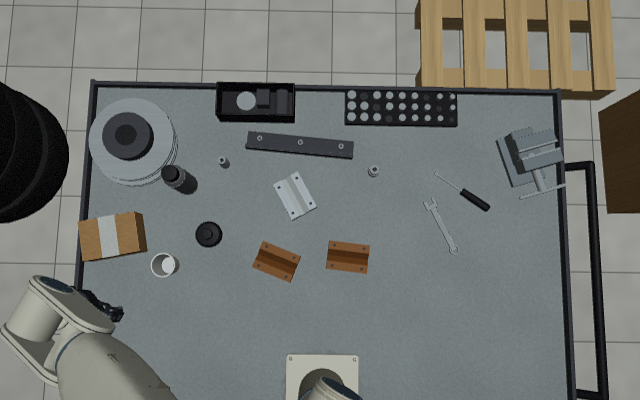

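Run:
```python
import cv2
a=cv2.imread("pics/top0.png")[110:300,190:410]; cv2.imwrite("pics/topc.png",cv2.resize(a,None,fx=3.5,fy=3.1,interpolation=cv2.INTER_CUBIC))
a=cv2.imread("pics/scene0.png")[130:300,220:460]; cv2.imwrite("pics/scenec.png",cv2.resize(a,None,fx=3.3,fy=3.3,interpolation=cv2.INTER_CUBIC))
```

```text
(no output)
```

View pics/topc.png

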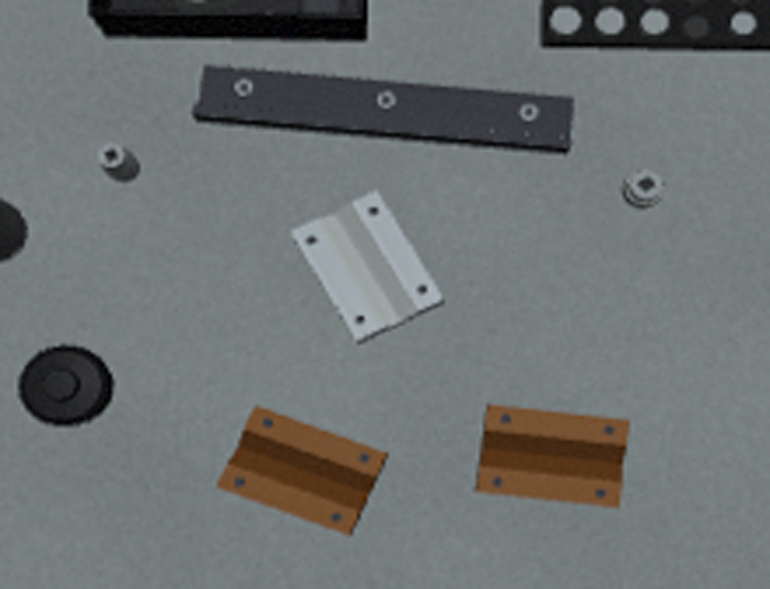

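View pics/scenec.png

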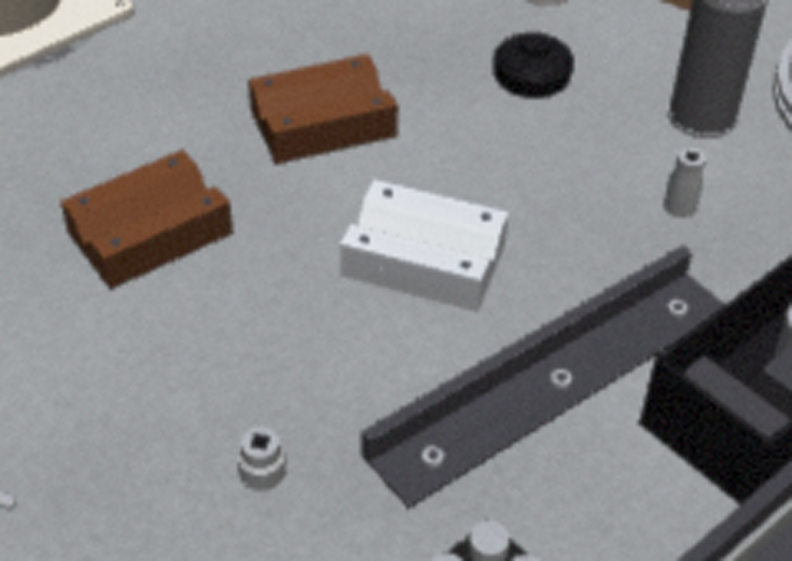

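Three things are shaped like the vee block. The one at top (294,195) / scene (348,203) is bright aluminium, and the ones at top (276,261) and (348,257) are rust-brown look-alikes. The enlarged crops confirm that (294,195) is the one meant. Next I'll measure its pose and the fence's.

```bash
cat > h.py <<'E'
from cell import status, read_camera, arm, find_in, outline_of, landmark_of
import cv2, numpy as np
from scipy.optimize import least_squares
def ray(p,uv,z):
    K=np.array(p["intrinsics"]);T=np.array(p["pose"])
    uv=np.atleast_2d(uv).astype(float)
    d=np.c_[(uv[:,0]-K[0,2])/K[0,0],(uv[:,1]-K[1,2])/K[1,1],np.ones(len(uv))]@T[:3,:3].T
    s=(z-T[2,3])/d[:,2]
    return T[:3,3]+d*s[:,None]
def proj(p,X):
    K=np.array(p["intrinsics"]);T=np.array(p["pose"])
    c=(np.atleast_2d(X)-T[:3,3])@T[:3,:3]
    return c[:,:2]/c[:,2:]*[K[0,0],K[1,1]]+[K[0,2],K[1,2]]
def white(p,c,r=45):
    f=p["frame"]; hsv=cv2.cvtColor(f,cv2.COLOR_RGB2HSV)
    return hsv
def box3(x,y,a):
    c,s=np.cos(a),np.sin(a);R=np.array([[c,-s],[s,c]])
    q=np.array([[-43,-62],[43,-62],[43,62],[-43,62]])@R.T+[x,y]
    return np.vstack([np.c_[q,np.zeros(4)],np.c_[q,np.full(4,40.)]])
E
python3 - <<'E'
from h import *
p=read_camera("top"); f=p["frame"]
print(f[195,280:312].tolist()[::2]); print(f[205,320:330:3].tolist())
print("robot-free fence col"); print(f[130:165:1,300].mean(1).round(),f[130:165,255].mean(1).round(),f[140:170,345].mean(1).round())
for n in("top","scene"):
    p=read_camera(n)
    for d in outline_of("vee_block",p): print(n,d["bbox"],d["region"].sum(),d["conf"])
E
```

```text
[[160, 170, 175], [158, 167, 172], [159, 167, 174], [160, 169, 174], [158, 165, 167], [152, 159, 160], [155, 162, 162], [150, 157, 158], [133, 138, 139], [133, 139, 140], [131, 138, 138], [164, 173, 178], [157, 166, 172], [159, 169, 173], [161, 171, 176], [149, 159, 164]]
[[116, 125, 126], [116, 125, 127], [118, 126, 127], [114, 123, 123]]
robot-free fence col
[127. 125. 123. 122. 126. 116.  70.  59.  57.  99. 131.  72.  56. 102.
 131.  52.  62.  61.  64.  65.  61.  63.  60.  12.  76. 129. 126. 126.
 122. 122. 122. 121. 121. 124. 122.] [118.  84.  56.  61.  59.  62.  63.  60.  58.  60.  60.  61.  62.  63.
  60.  60.  64.  52.  17.  29.  82. 124. 121. 123. 121. 123. 123. 122.
 123. 120. 122. 121. 120. 123. 124.] [ 93.  56.  60.  59.  60.  61.  60.  60.  60.  61.  62.  60.  61.  61.
  62.  62.  57.  11.  40.  95. 126. 121. 122. 123. 122. 123. 123. 123.
 127. 124.]
top [276.1, 262.7, 46.1, 42.6] 1207 0.76
top [294.0, 196.2, 45.0, 47.9] 1145 0.65
top [348.1, 256.2, 46.1, 30.4] 1163 0.57
scene [266.2, 197.5, 51.5, 41.6] 1315 0.72
scene [319.0, 163.7, 46.4, 33.8] 1128 0.67
```

```bash
cat >> h.py <<'E'
def fence(p):
    f=p["frame"].astype(float).mean(2); base=[];top=[]
    for u in range(249,350):
        r0=int(148+(u-245)*0.1)  # near
        col=f[r0-8:r0+14,u]; k=int(np.argmin(col)); 
        for j in range(k,len(col)-1):
            if col[j]<70<=col[j+1]: base.append((u,r0-8+j+(70-col[j])/(col[j+1]-col[j]))); break
        for j in range(k,0,-1):
            if col[j]<36<=col[j-1]: top.append((u,r0-8+j-(36-col[j])/(col[j-1]-col[j]))); break
    out=[]
    for pts,z in((base,0),(top,32)):
        W=ray(p,np.array(pts),z)[:,:2]
        l=cv2.fitLine(W.astype(np.float32),cv2.DIST_HUBER,0,.01,.01).ravel()
        out.append((len(pts),l))
    return out
def block(p,guess,thr=None,dbg=None):
    """fit by silhouette: image contrast against table"""
    f=cv2.GaussianBlur(p["frame"],(0,0),.6).astype(float).mean(2)
    S=4
    def render(q):
        m=np.zeros((400*S,640*S),np.uint8)
        h=cv2.convexHull(((proj(p,box3(*q))+.5)*S*16-8).astype(np.int32))
        cv2.fillConvexPoly(m,h,255,shift=4); return m
    return f,render
def topface(p,c,r=48,thr=141):
    f=p["frame"].astype(float).mean(2)
    u0,v0=int(c[0]-r),int(c[1]-r)
    a=cv2.resize(f[v0:v0+2*r,u0:u0+2*r].astype(np.float32),None,fx=4,fy=4,interpolation=cv2.INTER_CUBIC)
    a=cv2.GaussianBlur(a,(0,0),2)
    m=(a>thr).astype(np.uint8)
    m=cv2.morphologyEx(m,cv2.MORPH_OPEN,np.ones((5,5),np.uint8))
    m=cv2.morphologyEx(m,cv2.MORPH_CLOSE,np.ones((41,41),np.uint8))
    cs,_=cv2.findContours(m,cv2.RETR_EXTERNAL,cv2.CHAIN_APPROX_NONE)
    cc=max(cs,key=cv2.contourArea).reshape(-1,2)
    uv=(cc+.5)/4-.5+[u0,v0]
    W=ray(p,uv,40)[:,:2].astype(np.float32)
    (x,y),(w,h),ang=cv2.minAreaRect(W)
    # long-axis direction angle
    a=ang if w>h else ang+90
    a=(a+90)%180-90
    return (x,y),max(w,h),min(w,h),a
E
python3 - <<'E'
from h import *
p=read_camera("top")
for n,l in fence(p):
    print(n,l, "angle of long dir",np.degrees(np.arctan2(l[1],l[0])))
print(ray(p,[(245.2,148),(352.3,158.7)],0), ray(p,[(245.2,145.5),(353,156.5)],32))
for thr in (135,141,147):print(topface(p,(294,195),thr=thr))
for uv in ((225,163),(373,171)): print(ray(p,uv,45))
for o in("filter_cap","bolt_cup","spray_can","spanner"): print(o,[ray(p,d["point"],0).round() for d in landmark_of(o,p)][:1])
E
```

```text
101 [8.2777046e-02 9.9656808e-01 7.2415417e+02 8.3128014e+01] angle of long dir 85.251785
101 [8.2116619e-02 9.9662274e-01 7.2131348e+02 6.6776588e+01] angle of long dir 85.28976
[[740.49708799 254.98787462   0.        ]
 [711.82704375 -87.0165574    0.        ]] [[740.51854659 250.41679941  32.        ]
 [711.52602442 -86.6570321   32.        ]]
((586.0928955078125, 93.43433380126953), 126.8070297241211, 89.6563949584961, 29.581026077270508)
((585.9774780273438, 93.43131256103516), 125.34400177001953, 88.40187072753906, 29.730087280273438)
((585.8370361328125, 93.35298156738281), 124.28865051269531, 87.05833435058594, 29.72726821899414)
[[680.88935996 308.53957504  45.        ]]
[[ 663.92249935 -147.61105029   45.        ]]
filter_cap [array([[459., 349.,   0.]])]
bolt_cup [array([[368., 460.,   0.]])]
spray_can [array([[ 666., -158.,    0.]])]
spanner [array([[ 494., -370.,    0.]])]
```

Run:
```python
from h import *
from scipy.spatial.transform import Rotation as R
s=status.sense(); print(arm.hold_point_z, [a for a in dir(arm) if a[0]!='_'])
print(R.from_quat(s["tcp_rot"]).as_matrix().round(3))
p=read_camera("top")
print(ray(p,[(276,242),(299,258),(271,240),(327,241),(369,243)],40).round())
q=read_camera("scene")
# cross-check block & fence projections in scene
fr=q["frame"][:,:,::-1].copy()
n=np.array([.9966,-.0824]);t=np.array([.0824,.9966]);o=np.array([723.4,83.])
B=proj(q,box3(586,93.4,np.radians(29.7-90)))
for i in range(4):
    for a,b in((i,(i+1)%4),(i+4,(i+1)%4+4),(i,i+4)):
        cv2.line(fr,*[tuple(int(v*16) for v in B[k]) for k in(a,b)],(0,0,255),1,cv2.LINE_AA,4)
F=proj(q,np.array([[*(o+s*170*t),z] for z in(0,32) for s in(-1,1)]))
for a,b in((0,1),(2,3)): cv2.line(fr,*[tuple(int(v*16) for v in F[k]) for k in(a,b)],(0,255,0),1,cv2.LINE_AA,4)
cv2.imwrite("pics/ov0.png",cv2.resize(fr[130:300,220:460],None,fx=3.3,fy=3.3,interpolation=cv2.INTER_CUBIC))
```

```text
18.700000000000003 ['Unreachable', 'finish_job', 'hold_point_z']
[[-0.     0.435  0.901]
 [-0.     0.901 -0.435]
 [-1.    -0.    -0.   ]]
[[ 441.  146.   40.]
 [ 394.   75.   40.]
 [ 447.  161.   40.]
 [ 446.   -9.   40.]
 [ 442. -136.   40.]]
```

View pics/ov0.png

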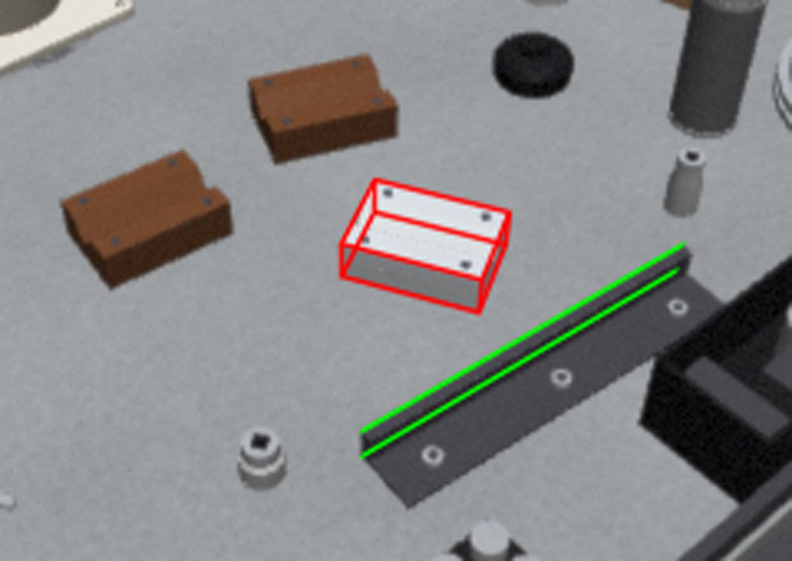

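>>> {"fn": "step_arm", "kwargs": {
  "targets": [
    [0.015,-0.025,0,0],
    [0.02,-0.036,0,0],
    [0.02,-0.036,0,0],
    [0.02,-0.036,0,0],
    [0.02,-0.036,0,0],
    [0.02,-0.036,0,0],
    [0.02,-0.036,0,0],
    [0.02,-0.036,0,0],
    [0.02,-0.036,0,0],
    [0.02,-0.036,0,0],
    [0.02,-0.036,0,0],
    [0.02,-0.036,0,0]
  ],
  "hand": 1
}}

```text
clock: 2.7
tool_pos: [511.5, 130.5, 233.1]
tcp_rot: [0.157, 0.689, -0.152, 0.691]
force: [0.3, 0.7, -0.2]
width: 0.002
```

>>> {"fn": "step_arm", "kwargs": {
  "targets": [
    [-0.0065,0.0085,-0.03,0],
    [0,0,-0.045,0],
    [0,0,-0.045,0],
    [0,0,-0.04,0],
    [0,0,-0.03,0],
    [0,0,-0.015,0],
    [0,0,0,0],
    [0,0,0,0]
  ]
}}

```text
clock: 3.5
tool_pos: [511.3, 132.9, 24.5]
tcp_rot: [0.162, 0.684, -0.155, 0.694]
force: [-0.5, 0.3, -0.1]
width: 0.001
```

>>> {"fn": "step_arm", "kwargs": {
  "targets": [
    [0.0025,-0.0045,-0.007,0],
    [0.0025,-0.0045,0,0],
    [0.003,-0.005,0,0],
    [0.003,-0.005,0,0],
    [0.003,-0.005,0,0],
    [0.0035,-0.005,0,0],
    [0.0035,-0.0045,0,0],
    [0.004,-0.0045,0,0],
    [0.004,-0.004,0,0]
  ]
}}

```text
clock: 4.4
tool_pos: [541.8, 87.8, 20.4]
tcp_rot: [0.162, 0.684, -0.154, 0.694]
force: [-3.4, 1.4, 0.6]
width: 0.001
```

Run:
```python
from h import *
for n in("top","scene"):
    p=read_camera(n); cv2.imwrite(f"pics/{n}1.png",cv2.resize(p["frame"][110:310,200:440,::-1],None,fx=3,fy=3))
    print(n, [(d["bbox"],round(d["conf"],2)) for d in find_in("vee_block",p)])
print(status.sense()["tool_pos"],status.sense()["force"])
```

```text
top [([302.4, 181.1, 41.5, 27.1], 0.83), ([347.7, 256.9, 40.4, 33.3], 0.69)]
scene [([350.9, 209.3, 47.6, 29.7], 0.95), ([310.5, 165.6, 30.0, 33.1], 0.95), ([266.1, 198.1, 52.1, 41.8], 0.79), ([383.2, 151.4, 24.0, 21.9], 0.42)]
[542.9630852   88.14720522  20.67588061] [-0.6116921   0.21025597 -0.28702925]
```

View pics/top1.png

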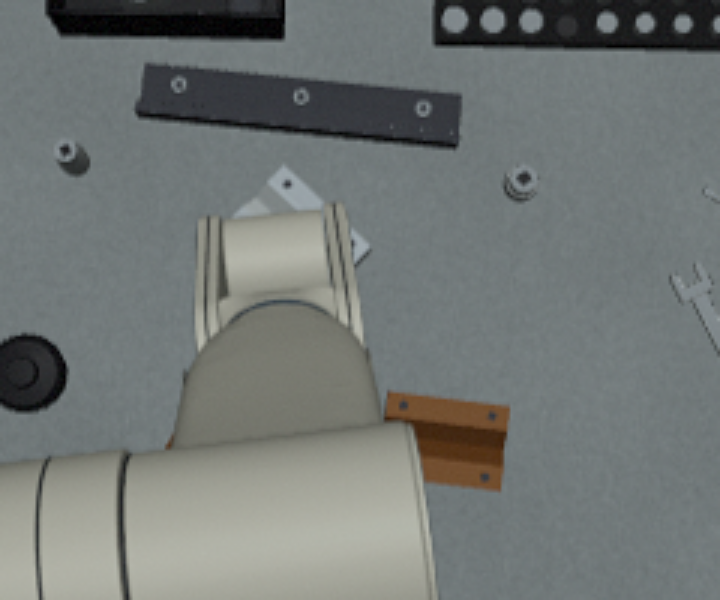

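View pics/scene1.png

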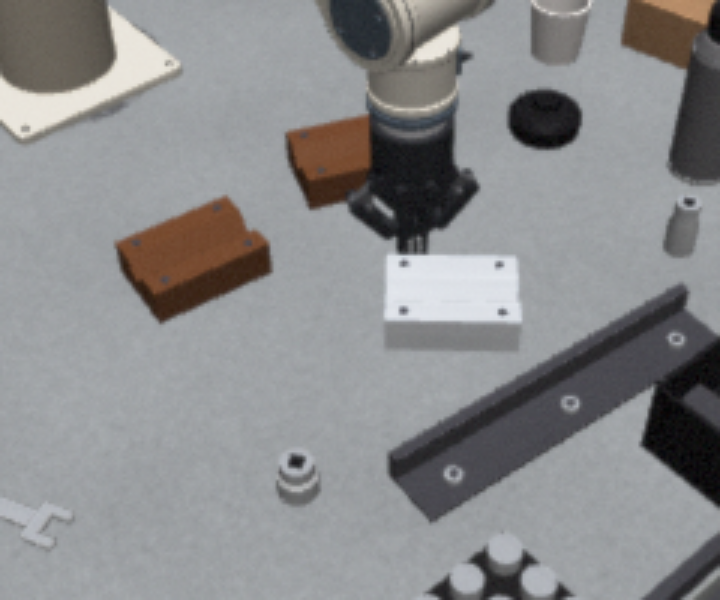

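```bash
cat >> h.py <<'E'
def rep(x,y,a):
    n=np.array([.9966,-.0824]);t=np.array([.0824,.9966]);o=np.array([723.4,83.])
    d=np.array([x,y])-o
    return "n=%.1f t=%.1f turn_left=%.1f"%(d@n,d@t,((85.27-a)+90)%180-90)
def scan(save=None,thr=(168,175,182)):
    q=read_camera("scene")
    cs=[d for d in find_in("vee_block",q)]
    best=None
    for d in cs:
        u,v=map(int,d["bbox"][:2]); m=q["frame"][v-8:v+8,u-8:u+8].astype(float)
        if m.mean()>130 and abs(m[...,0].mean()-m[...,2].mean())<25: best=d;break
    c=best["bbox"][:2]
    for T in thr:
        (x,y),L,W,a=topface(q,c,thr=T,r=42); print(T,round(x,1),round(y,1),round(L,1),round(W,1),round(a,1),rep(x,y,a))
    if save:
        fr=q["frame"][:,:,::-1].copy();(x,y),L,W,a=topface(q,c,thr=thr[1],r=42)
        B=proj(q,box3(x,y,np.radians(a-90)))
        for i in range(4):
            for e,b in((i,(i+1)%4),(i+4,(i+1)%4+4),(i,i+4)):
                cv2.line(fr,*[tuple(int(v*16) for v in B[k]) for k in(e,b)],(0,0,255),1,cv2.LINE_AA,4)
        cv2.imwrite(save,cv2.resize(fr[130:300,220:460],None,fx=3.3,fy=3.3,interpolation=cv2.INTER_CUBIC))
    return q
E
python3 - <<'E'
from h import *
q=scan("pics/ov1.png")
print(q["frame"][185:235:2,350].mean(1).round())
E
```

```text
168 606.9 79.5 130.5 92.6 48.1 n=-115.8 t=-13.1 turn_left=37.1
175 607.6 79.4 128.2 89.9 48.3 n=-115.1 t=-13.2 turn_left=37.0
182 607.7 79.2 126.6 88.5 48.4 n=-115.0 t=-13.3 turn_left=36.8
[157. 166. 163. 164. 160. 208. 226. 225. 229. 225. 225. 228. 225. 226.
 225. 227. 151. 130. 129. 122. 125. 155. 167. 163. 163.]
```

View pics/ov1.png

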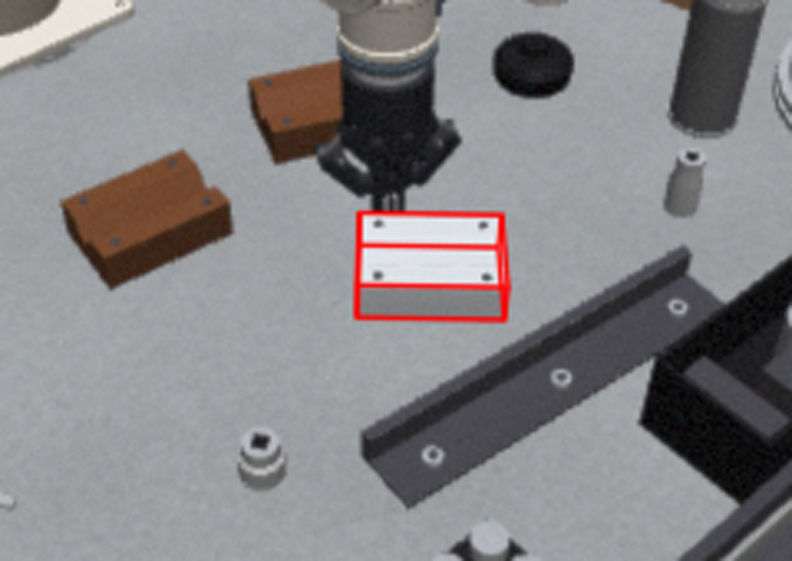

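>>> {"fn": "step_arm", "kwargs": {
  "targets": [
    [-0.006,0.006,0.01,0],
    [0,0,0.035,0],
    [0,0,0.035,0],
    [0.03,-0.006,0.01,0],
    [0.04,-0.008,0,0],
    [0.04,-0.008,0,0],
    [0.035,-0.008,0,0],
    [0.006,0,0,0],
    [0,0,0,0],
    [0,0,0,0]
  ]
}}

```text
clock: 5.7
tool_pos: [688.2, 69.2, 122.2]
tcp_rot: [0.161, 0.682, -0.152, 0.697]
force: [-0.1, 0.2, -0.2]
width: -0.001
```

>>> {"fn": "step_arm", "kwargs": {
  "targets": [
    [0,-0.001,-0.03,0],
    [0,0,-0.035,0],
    [0,0,-0.025,0],
    [0,0,-0.01,0],
    [0,0,-0.003,0]
  ]
}}

```text
clock: 6.2
tool_pos: [682.0, 71.1, 19.3]
tcp_rot: [0.16, 0.683, -0.151, 0.697]
force: [0.1, 0.6, 0.1]
width: -0.0
```

Run:
```python
from h import *
scan("pics/ov2.png",thr=(185,190))
p=read_camera("top");print(topface(p,(302,190),thr=145)); cv2.imwrite(f"pics/top2.png",cv2.resize(p["frame"][110:310,200:440,::-1],None,fx=3,fy=3))
```

```text
185 592.4 62.3 88.0 80.7 -41.8 n=-128.8 t=-31.5 turn_left=-53.0
190 589.4 58.1 86.9 69.4 -41.8 n=-131.5 t=-35.8 turn_left=-52.9
((477.92596435546875, 68.9151840209961), 291.03106689453125, 43.39735794067383, -89.07703363895416)
```

View pics/ov2.png

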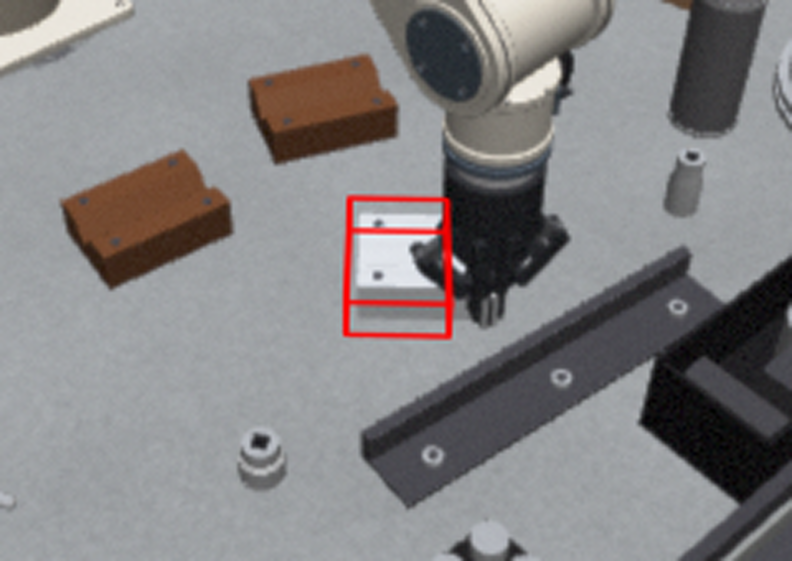

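View pics/top2.png

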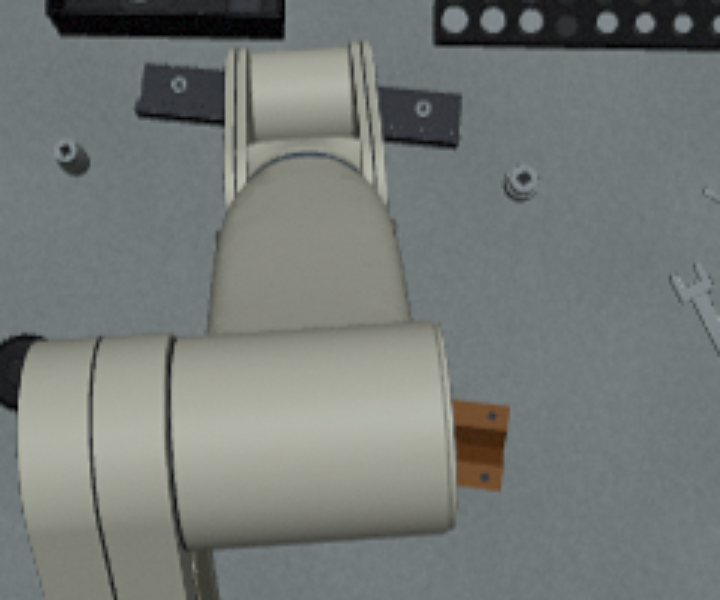

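>>> {"fn": "step_arm", "kwargs": {
  "targets": [
    [-0.0035,0.003,0,0],
    [-0.004,0.0035,0,0],
    [-0.004,0.0035,0,0],
    [-0.004,0.003,0,0],
    [-0.0045,0.003,0,0],
    [-0.0045,0.0025,0,0],
    [-0.0045,0.0025,0,0]
  ]
}}

```text
clock: 7.05
tool_pos: [658.6, 94.0, 26.9]
tcp_rot: [0.162, 0.677, -0.149, 0.702]
force: [3.0, -0.2, -0.8]
width: 0.003
```

>>> {"fn": "step_arm", "kwargs": {
  "targets": [
    [0.008,-0.006,0,0],
    [0,0,0.035,0],
    [0,0,0.04,0],
    [-0.01,0,0.04,0],
    [-0.035,0.002,0.02,0],
    [-0.045,0.003,0,0],
    [-0.045,0.003,0,0],
    [-0.045,0.003,0,0],
    [-0.03,0.003,0,0],
    [0,0,0,0],
    [0,0,0,0]
  ]
}}

```text
clock: 8.15
tool_pos: [445.8, 98.1, 164.5]
tcp_rot: [0.161, 0.681, -0.151, 0.698]
force: [0.5, 0.6, -0.5]
width: -0.001
```

Run:
```python
from h import *
scan("pics/ov3.png",thr=(185,195)); print(status.sense()["tool_pos"])
```

```text
185 590.7 84.7 127.4 88.5 63.3 n=-132.4 t=-9.3 turn_left=21.9
195 591.0 84.5 126.4 86.3 63.2 n=-132.0 t=-9.4 turn_left=22.1
[446.52025501  98.02310827 164.26413492]
```

View pics/ov3.png

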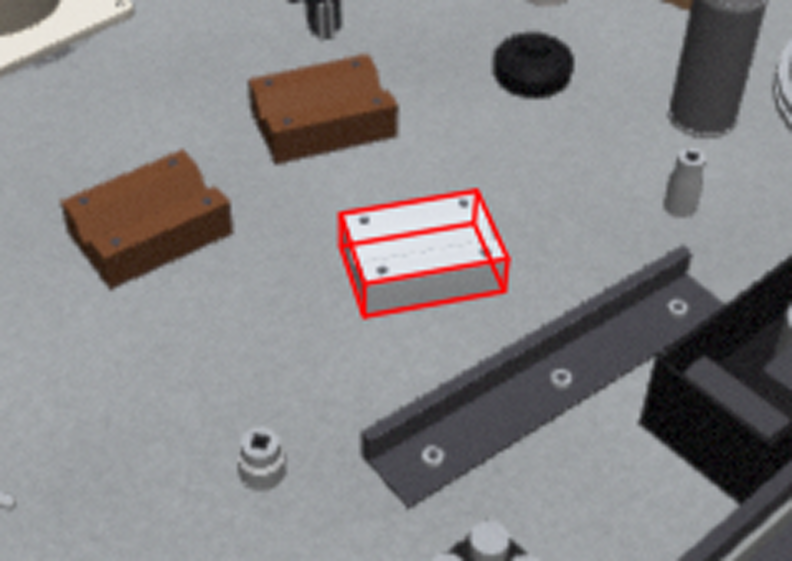

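>>> {"fn": "step_arm", "kwargs": {
  "targets": [
    [0.03,-0.015,0,0],
    [0.029,-0.015,-0.02,0],
    [0,0,-0.04,0],
    [0,0,-0.04,0],
    [0,0,-0.025,0],
    [0,0,-0.012,0],
    [0,0,-0.003,0],
    [0,0,0,0]
  ]
}}

```text
clock: 9.05
tool_pos: [521.1, 65.1, 19.4]
tcp_rot: [0.163, 0.677, -0.151, 0.701]
force: [0.0, 0.7, 0.0]
width: -0.0
```

>>> {"fn": "step_arm", "kwargs": {
  "targets": [
    [0.005,-0.0025,0,0],
    [0.005,-0.0023,0,0],
    [0.0055,-0.002,0,0],
    [0.0055,-0.0018,0,0],
    [0.0055,-0.0015,0,0],
    [0.0055,-0.0012,0,0],
    [0.0055,-0.001,0,0]
  ]
}}

```text
clock: 9.75
tool_pos: [560.6, 51.6, 22.8]
tcp_rot: [0.163, 0.678, -0.151, 0.701]
force: [-3.0, -0.9, -1.0]
width: 0.005
```

Run:
```python
from h import *
scan("pics/ov4.png",thr=(185,195)); print(status.sense()["tool_pos"])
```

```text
185 618.1 82.3 132.5 87.8 82.4 n=-104.8 t=-9.4 turn_left=2.8
195 618.3 82.0 130.9 85.9 82.4 n=-104.7 t=-9.7 turn_left=2.8
[561.69873971  51.70280637  22.97671803]
```

View pics/ov4.png

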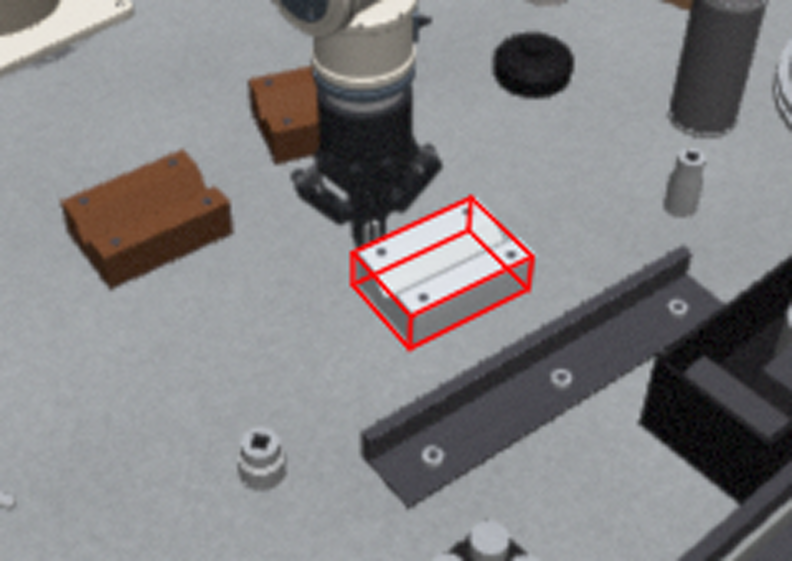

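>>> {"fn": "step_arm", "kwargs": {
  "targets": [
    [-0.012,0.002,0.01,0],
    [-0.01,0.01,0.03,8],
    [0,0.015,0.02,8],
    [0,0.01,0,4],
    [0,0,0,0],
    [0,0,0,0],
    [0,0,0,0]
  ],
  "hand": -1
}}

```text
clock: 10.55
tool_pos: [538.9, 90.7, 89.3]
tcp_rot: [0.04, 0.692, -0.023, 0.721]
force: [0.9, -0.9, 1.4]
width: 1.0
```

Run:
```python
from h import *
from scipy.spatial.transform import Rotation as R
s=status.sense(); M=R.from_quat(s["tcp_rot"]).as_matrix(); print(M.round(3),np.degrees(np.arctan2(M[1,1],M[0,1])),s["tool_pos"],s["width"])
scan("pics/ov5.png",thr=(185,195))
```

```text
[[ 0.042  0.088  0.995]
 [ 0.023  0.996 -0.089]
 [-0.999  0.027  0.039]] 84.92716510636284 [538.89206818  90.74878304  89.29670215] 0.9997970766811137
185 619.8 82.4 132.2 87.9 83.4 n=-103.2 t=-9.1 turn_left=1.9
195 619.8 82.3 131.2 86.1 84.0 n=-103.2 t=-9.2 turn_left=1.3
```

View pics/ov5.png

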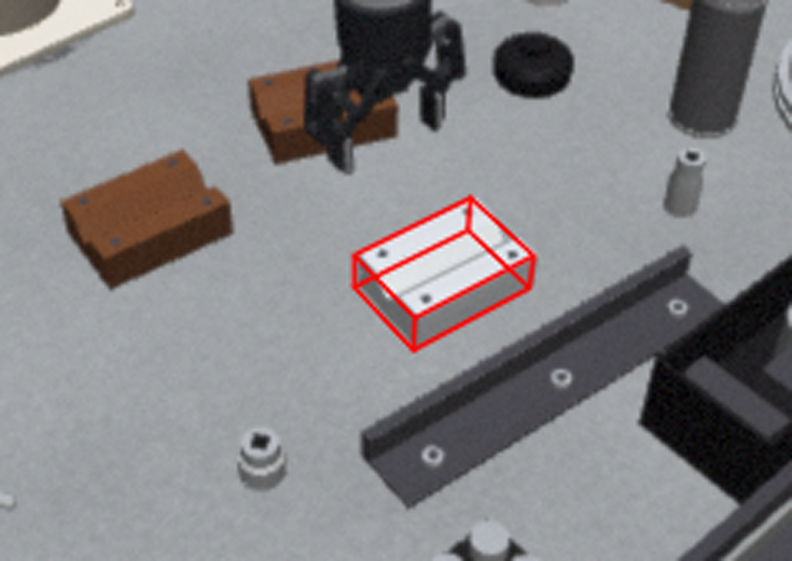

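>>> {"fn": "step_arm", "kwargs": {
  "targets": [
    [-0.005,-0.002,-0.03,0.3],
    [0,0,-0.03,0],
    [0,0,-0.015,0],
    [0,0,-0.005,0],
    [0,0,0,0]
  ]
}}

```text
clock: 11.15
tool_pos: [534.0, 86.7, 5.8]
tcp_rot: [0.04, 0.692, -0.023, 0.72]
force: [-0.3, -0.4, 0.5]
width: 1.001
```

>>> {"fn": "step_arm", "kwargs": {
  "targets": [
    [0.008,-0.0007,0,0],
    [0.008,-0.0007,0,0],
    [0.008,-0.0007,0,0],
    [0.005,-0.0004,0,0],
    [0.005,-0.0004,0,0],
    [0.005,-0.0004,0,0],
    [0.005,-0.0004,0,0],
    [0.005,-0.0004,0,0]
  ]
}}

```text
clock: 11.95
tool_pos: [583.5, 82.1, 8.0]
tcp_rot: [0.04, 0.695, -0.023, 0.718]
force: [-7.0, 1.1, 4.8]
width: 1.0
```

Run:
```python
from h import *
from scipy.spatial.transform import Rotation as R
s=status.sense(); M=R.from_quat(s["tcp_rot"]).as_matrix(); print(np.degrees(np.arctan2(M[1,1],M[0,1])),s["tool_pos"],s["force"])
scan("pics/ov6.png",thr=(185,195))
```

```text
84.87971282821624 [583.52693903  82.10839402   8.00107446] [-6.99338044  1.13638597  4.79244026]
185 635.5 81.4 133.1 87.4 84.7 n=-87.4 t=-8.9 turn_left=0.6
195 635.6 81.2 131.7 85.9 84.7 n=-87.3 t=-9.0 turn_left=0.6
```

View pics/ov6.png

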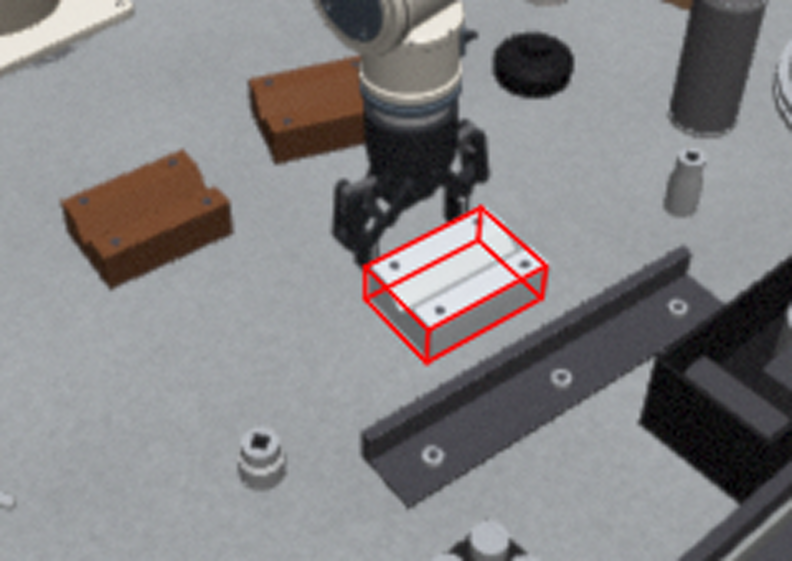

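>>> {"fn": "step_arm", "kwargs": {
  "targets": [
    [0.005,-0.0003,0.0005,0.2],
    [0.005,-0.0004,0,0.2],
    [0.005,-0.0004,0,0],
    [0.005,-0.0004,0,0],
    [0.005,-0.0004,0,0],
    [0.004,-0.0003,0,0],
    [0.003,-0.0002,0,0]
  ]
}}

```text
clock: 12.75
tool_pos: [611.0, 79.8, 7.9]
tcp_rot: [0.037, 0.699, -0.02, 0.714]
force: [-6.4, 0.6, 4.1]
width: 1.001
```

Run:
```python
from h import *
from scipy.spatial.transform import Rotation as R
s=status.sense(); M=R.from_quat(s["tcp_rot"]).as_matrix(); print(np.degrees(np.arctan2(M[1,1],M[0,1])),s["tool_pos"],s["force"])
scan("pics/ov7.png",thr=(185,195))
```

```text
85.3708832524468 [611.01165108  79.79447518   7.91472903] [-6.4141783   0.6321362   4.05201589]
185 663.4 79.3 133.7 87.4 85.4 n=-59.5 t=-8.6 turn_left=-0.1
195 663.5 79.1 132.2 86.2 85.5 n=-59.4 t=-8.9 turn_left=-0.2
```

View pics/ov7.png

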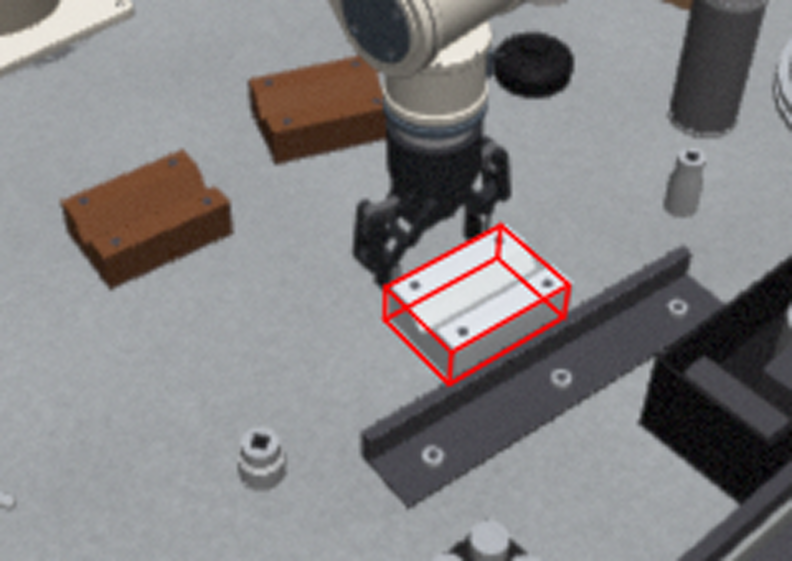

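>>> {"fn": "step_arm", "kwargs": {
  "targets": [
    [0.003,-0.0002,0,0],
    [0.003,-0.0002,0,0],
    [0.003,-0.0002,0,0],
    [0.003,-0.0002,0,0],
    [0.002,-0.0002,0,0]
  ]
}}

```text
clock: 13.35
tool_pos: [621.9, 79.0, 7.8]
tcp_rot: [0.036, 0.702, -0.02, 0.711]
force: [-6.4, 0.7, 4.6]
width: 1.0
```

>>> {"fn": "step_arm", "kwargs": {
  "targets": [
    [0.002,-0.0002,0,0],
    [0.002,-0.0002,0,0]
  ]
}}

```text
clock: 13.55
tool_pos: [624.4, 78.7, 7.8]
tcp_rot: [0.036, 0.703, -0.02, 0.71]
force: [-6.5, 1.3, 4.7]
width: 0.995
```

>>> {"fn": "step_arm", "kwargs": {
  "targets": [
    [0.002,-0.0002,0,0],
    [0.002,-0.0002,0,0]
  ]
}}

```text
clock: 13.75
tool_pos: [625.4, 78.6, 7.7]
tcp_rot: [0.036, 0.705, -0.02, 0.708]
force: [-12.7, 1.5, 9.0]
width: 1.0
```

>>> {"fn": "step_arm", "kwargs": {
  "targets": [
    [0.002,-0.0002,0,0]
  ]
}}

```text
clock: 13.85
tool_pos: [625.3, 78.5, 7.6]
tcp_rot: [0.036, 0.707, -0.02, 0.706]
force: [-10.4, 1.1, 6.8]
width: 1.003
```

Run:
```python
from h import *
from scipy.spatial.transform import Rotation as R
s=status.sense(); M=R.from_quat(s["tcp_rot"]).as_matrix(); print(np.degrees(np.arctan2(M[1,1],M[0,1])),s["tool_pos"],s["force"])
scan("pics/ov8.png",thr=(185,195))
```

```text
85.43237640566319 [625.25777879  78.50894421   7.55992879] [-10.41355934   1.06389397   6.84986894]
185 678.3 78.4 133.3 87.6 85.5 n=-44.5 t=-8.3 turn_left=-0.2
195 678.6 78.1 131.8 86.3 85.5 n=-44.2 t=-8.5 turn_left=-0.2
```

View pics/ov8.png

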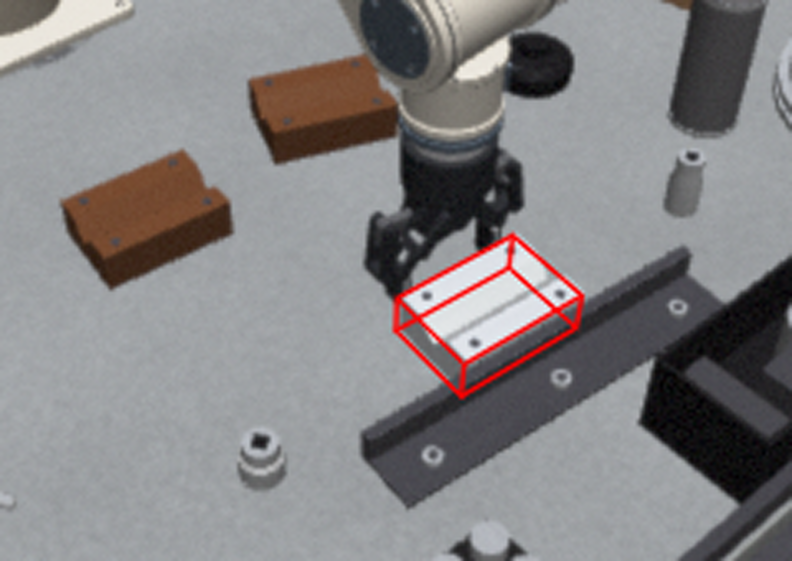

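>>> {"fn": "step_arm", "kwargs": {
  "targets": [
    [0.004,-0.0003,0,0],
    [0.004,-0.0003,0,0]
  ]
}}

```text
clock: 14.15
tool_pos: [624.8, 78.3, 6.7]
tcp_rot: [0.036, 0.713, -0.021, 0.7]
force: [-16.4, 1.5, 10.8]
width: 0.998
```

Run:
```python
from h import *
s=status.sense(); print(s["tool_pos"],s["force"])
q=scan(thr=(195,))
cv2.imwrite("pics/s9.png",cv2.resize(q["frame"][190:275,310:420,::-1],None,fx=7,fy=7,interpolation=cv2.INTER_CUBIC))
```

```text
[624.81923027  78.28998209   6.66820146] [-16.42495076   1.45334977  10.82202699]
195 678.6 78.1 131.8 86.3 85.5 n=-44.3 t=-8.6 turn_left=-0.3
```

View pics/s9.png

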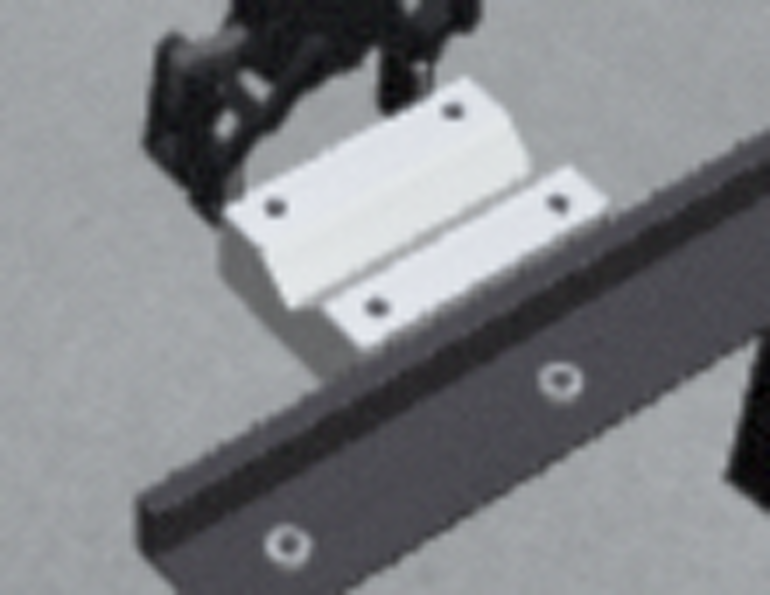

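>>> {"fn": "step_arm", "kwargs": {
  "targets": [
    [-0.006,0.0005,0,0],
    [-0.02,0.0017,0,0],
    [-0.025,0.002,0.02,0],
    [-0.02,0.002,0.045,0],
    [-0.03,0.01,0.045,0],
    [-0.04,0.04,0.03,0],
    [-0.03,0.045,0,0],
    [-0.02,0.045,0,0],
    [-0.01,0.045,0,0],
    [0,0.045,0,0],
    [0,0.04,0,0],
    [0,0,0,0]
  ]
}}

```text
clock: 15.45
tool_pos: [442.5, 355.4, 146.8]
tcp_rot: [0.043, 0.7, -0.017, 0.713]
force: [-0.1, -0.3, 0.3]
width: 1.001
```

Run:
```python
from h import *
s=status.sense(); print(s["tool_pos"],s["force"])
q=scan(thr=(195,))
p=read_camera("top")
cv2.imwrite("pics/t10.png",cv2.resize(p["frame"][120:210,230:370,::-1],None,fx=5.5,fy=5.5,interpolation=cv2.INTER_CUBIC))
cv2.imwrite("pics/t10f.png",p["frame"][:,:,::-1])
cv2.imwrite("pics/s10.png",q["frame"][:,:,::-1])
for n,l in fence(p): print(n,l,np.degrees(np.arctan2(l[1],l[0])))
for T in(141,147,150):
    (x,y),L,W,a=topface(p,(302,175),r=40,thr=T); print(x,y,L,W,a,rep(x,y,a))
```

```text
[442.47864142 355.36132258 146.77623717] [-0.13976064 -0.29736339  0.30611596]
195 678.6 78.1 131.7 86.0 85.4 n=-44.3 t=-8.6 turn_left=-0.1
101 [8.2468279e-02 9.9659371e-01 7.2508514e+02 8.5117157e+01] 85.26954
60 [8.2758866e-02 9.9656957e-01 7.2275592e+02 8.3803864e+01] 85.25283
679.6052856445312 82.04335021972656 125.0560531616211 84.50562286376953 85.2740478515625 n=-43.6 t=-4.6 turn_left=-0.0
679.6292114257812 82.10392761230469 123.68355560302734 84.17207336425781 85.38961029052734 n=-43.5 t=-4.5 turn_left=-0.1
679.5140380859375 82.14069366455078 123.2283935546875 83.81239318847656 85.60737609863281 n=-43.7 t=-4.5 turn_left=-0.3
```

View pics/t10.png

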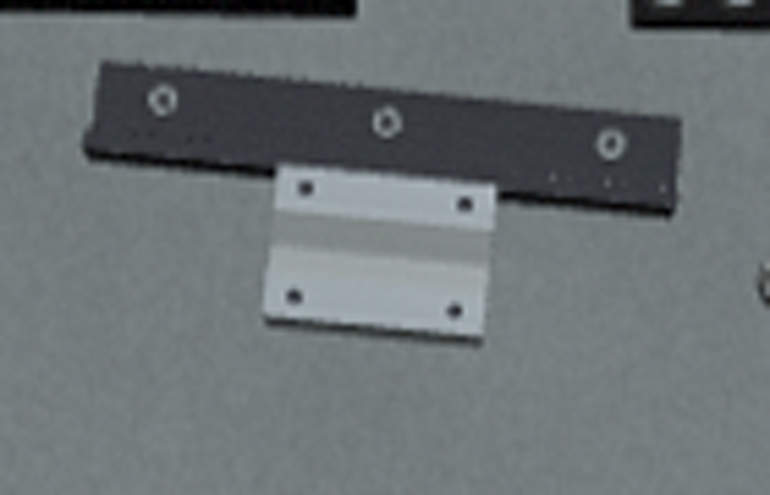

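View pics/t10f.png

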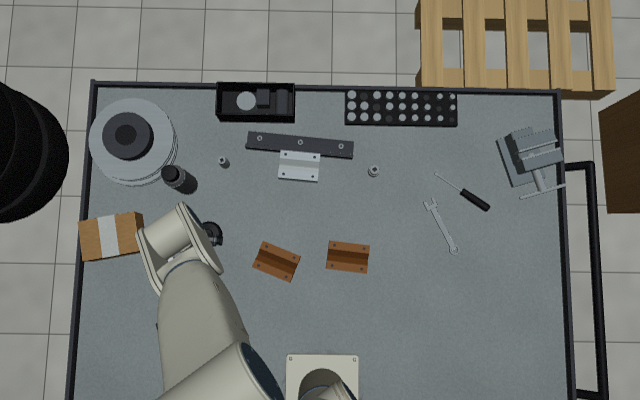

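View pics/s10.png

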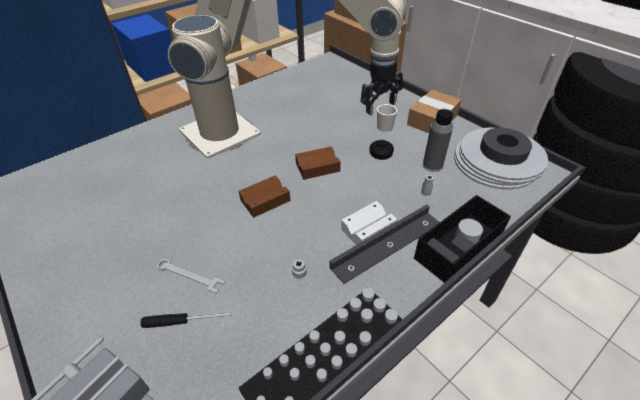

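The block lies flush and central on the fence: top view (299,165), n ≈ -43.6 mm, about 0.1° off square. Everything else in the picture is where it was, and the arm is clear.

```bash
python3 -c "
from cell import arm; print(arm.finish_job())"
```

```text
the job is handed in; nothing more can be done
None
```

The aluminium vee block now lies with a long side flat against the fence, and I have handed the job in at about 15.5 s of the 72 s allowed.

**What I did:** I turned the block about 56° with shut fingertips by pushing opposite corners in turn: the near end, then the far end, then the near end again. That left it within about 3° of square with some 60 mm still to go. I then opened the fingers, lined them up with the fence, and pushed both against the rear long side until it stopped. The push force rose from about 6 N to 16 N with no further movement, so it was against the fence.

**Last checks, with the arm clear:**
- **Distance:** the top camera puts the block's middle 43.5–43.7 mm before the fence face and the scene camera 44.3 mm. Flush is 43 mm, and the calibration is good to about 2 mm.
- **Angle:** it is 0 to 0.3° off the fence, within measuring noise.
- **Position along the fence:** the middle is 5–9 mm from the fence's own middle, so neither end sticks out. The two cameras differ by about 4 mm here because the scene camera's fit reads the block some 8 mm too long.
- **Surroundings:** the sockets, tools, brown look-alikes and other things look unmoved in both pictures. The arm partly hides the filter cap in the top view, but it shows in place in the scene view.

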